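# Switch off the scent-stone warmer and uncover it to cool

## Robot

A 7-joint arm with a two-finger parallel gripper is mounted at the origin on the work surface. World frame = base frame: x ahead of the robot, y to its left, z up, the work surface at z = 0. Lengths are in mm, angles in rad, forces in N, time in s.
With the tool pointing down it reaches from about 400 to 875 mm from the base axis. Payload 4.4 kg.
Tool frame: the origin (TCP) lies midway between the tips of the shut fingers; the grasp point (between the pads) lies 19 mm behind it; z points along the fingers, y is the line along which they close (so a half turn about z gives the same grasp; the last joint's range is limited). The gripper opens to 85 mm and grips with 20 to 120 N. Pads are 22 mm wide; open, the fingers measure 114 mm over their backs; the gripper's body (76 mm by 85 mm) begins 54 mm behind the grasp point. The pads swing forward as they close: fully open they stand 13 mm farther back than shut.
Start: joints at [-1.256, 0.628, 0.038, 1.517, -0.027, 0.996, -0.02], TCP at [241.559, 603.463, 231.313] pointing down, gripper open.
Joint ranges: [-3.06, 3.06], [-0.37, 2.12], [-1.25, 1.32], [0.18, 2.47], [-1.1, 4.24], [0.23, 1.98], [-2.94, 2.94]. Speed limits (rad/s): [2.57, 2.57, 3.14, 3.14, 3.14, 3.14, 3.14].

## Interface

Orientations are given as [roll, pitch, yaw] about the fixed x, y, z axes, in that order (R = Rz(yaw) Ry(pitch) Rx(roll)).
In Python, from cell import ctrl gives the robot as it stands.
- The arm moves only by the shell command python3 -m crank 'ROWS' [OPENING]. ROWS is JSON, a list that holds one entry, the list of rows, each a list of 4 numbers: the shift along the tool's x, y, z normalised to -1 to 1, where 1 is 2.5 cm, then the turn about the tool's z normalised to -1 to 1, where 1 is 0.08 rad. In form: [[[dx, dy, dz, turn], ...]]. A call has 1 to 12 rows; each row shifts and turns the commanded pose from where the row before left it, along the tool's axes as they then stand; what a row does not reach is not made up. A row lasts 1/12 s, in which the tool goes at most 41.7 mm and 7.16 degrees, less where a joint would pass 70% of its speed; a pose out of reach is approached as far as the arm can. A call with a number of a shift or a turn outside -1 to 1 is refused whole. A call with a gripper value outside its range is refused whole. OPENING is the closure, from -1 (fully open) to 1 (shut), set as the call begins (- or left out, the last holds). The fingers move at their own pace and stop on an object; the grip force is fixed at half the most. Time passes only in rows, so rows that do not move let the fingers close. It gives the time, the measured TCP pose, the force, the opening and the grip force at its end, in the units of the state.
- ctrl.read_state(): the state, without advancing time (a new reading comes with each control period).
- ctrl.get_image(name): name is "scene" or "top" or "wrist"; returns a dict with "img" (384x512x3 uint8, red, green, blue), "intrinsics" (3x3 intrinsics, pixels), "extrinsics" (4x4, takes a point from camera to world coordinates). Camera axes: x right, y up, looking along -z (the intrinsics and any distortion apply to the point x, -y, -z); pixel columns grow to the right and rows downward; lengths in mm; the calibration is good to about 2 mm. A picture is of the moment at which its call begins. There is no depth.
- ctrl.finish_job(): hands the job in; it is judged then, once.
Trained networks look in the newest picture that a camera, given by its name, has taken for a name from the list of things; names that differ only in an ending like _2 or _b are one class to them, and where a whole thing is asked for, a point or a joint stands for the part that bears it (a point fixed in the world has none). Each returns a list of dicts, best first, with "confidence" (0 to 1); they miss things now and then, are a little off and sometimes report something else, mostly with a low value. They report only what shows in the picture. A call takes as long as a camera call. They do not tell look-alikes from the thing itself.
- ctrl.find_in(camera, target): "position" ([row, column] in pixels, amid what is visible of it).
- ctrl.trace(camera, target): "mask" (384x512 bool, what is visible of it) and "position" ([row, column] in pixels, amid what is visible of it).
- ctrl.place_of(camera, target): "position" ([row, column] in pixels: a listed point, or the origin of a listed thing).
The state is a dict: "clock": time; "qpos": joint angles; "qd": joint speeds; "tau": joint torques, N m; "eef_pos": TCP position; "tool_rot": TCP orientation; "force": force on the tool from outside, world axes, zero at the start; "torque": the same for the moment, N m; "width": finger opening in mm; "gripper_force": force on a finger pad.
Only numpy, scipy, OpenCV 4.12 (cv2) and the standard library are available. Lean on these libraries where they do the work, as an engineer would, in place of code of your own. Each camera call takes 0.05 s, during which the arm holds its last target. There are 200 camera calls.

## Task

The scent-stone warmer on the dresser has run long enough: with its lid still on, first push the timer's pointer back, anticlockwise seen from above, all the way to its stop peg. Then lift the lid off by its wooden knob and set it down the right way up, wholly on the round cork mat, letting go only when it stands on the mat, not dropping it. Leave the pointer at its stop, and do not shift or tip the key bowl, vase, bell or toothpick dispenser.

Things in the scene. Friction and masses are not known exactly. Their poses are not given: they have to be found in the camera images.
- warmer: Scent-stone warmer, fixed: white base slab 205 x 100 x 20 mm high with a round white ceramic bowl (outer diameter 96, inner 86, rim 75 mm above the dresser) and, 105 mm in front of the bowl's axis, a round timer turret (diameter 80, flat top 45 mm above the dresser). Origin: dresser level, on the bowl's axis; -x points from bowl to turret, z up. Yaw varies.
- rim (a point): Centre of the bowl's mouth, at rim height (75 mm above the dresser); moves with the warmer, same axes.
- timer_axis (a point): On the vertical axis of the timer's pointer, at the turret's top surface, 45 mm above the dresser; same axes as the warmer. The stop peg (steel, 8 mm across, 13 mm high) stands on the turret 32 mm towards the warmer's -y and 9 mm towards its +x from this axis.
- timer (a joint): Timer pointer, rad. 0: at the stop peg, pointing along the warmer's -y; grows clockwise from above (pi/2: along the warmer's -x), at most 3.0. Stays where left; turns with 0.035 N m. A grey hub 24 mm across with one upright wing, 8 mm thick, from the axis out to 36 mm, at 2 to 22 mm above the turret top.
- pointer_tip (a point): Top of the outer end of the pointer's wing, 34 mm from its axis and 22 mm above the turret top (67 mm above the dresser).
- lid: Loose white ceramic lid, about 160 g: disc 100 mm across, 5 mm thick, with a locating step below (80 mm across, 5 mm deep) inside the bowl's mouth, six dark vents, a wooden knob on top. Origin: centre of the step's underside; z up. Disc from z = 5 to 10 mm, knob to 38 mm. Origin is 70 mm above the dresser on the bowl, 8 mm standing on the mat.
- lid_knob (a point): Centre of the round head of the lid's knob, on the lid's axis 29 mm above the lid's origin. Head 28 mm in diameter, 18 mm high (z = 20 to 38 mm of the lid); neck below it 18 mm across and 10 mm high.
- coaster: Round cork mat, 150 mm across, 8 mm thick, fixed on the dresser to the left or right of the warmer. Origin: centre of its underside, at dresser level.
- key_bowl: Steel key bowl, 120 mm across the rim, 38 mm high, standing on the side of the warmer where the mat is not. Origin: centre of its underside. Leave alone.
- vase: Empty blue glass bud vase, 66 mm across, 140 mm high. Origin: centre of its underside. Leave alone.
- bell: White ceramic hand bell painted with flowers, 72 mm across the mouth, 101 mm high. Origin: centre of its underside. Leave alone.
- toothpicks: Clear and white plastic push-button toothpick dispenser, 58 mm across, 75 mm high. Origin: centre of its underside. Leave alone.
Mind the look-alikes: they are no part of the job. Of the things like the warmer, leave any that is pink or turquoise; of the rest the larger one is meant.

How it is judged (in metres and radians):
On the way, in this order (a step that is already met when the one before it is completed fails the run):
1. the timer pointer is back at its stop peg, the lid still on the bowl (value of joint timer below 0.08 rad and horizontal distance between lid and rim below 0.012 m and z of lid in the frame of rim below 0.005 m), for 0.2 s.
2. the lid is lifted more than 20 mm off the bowl, held at its knob (z of lid in the frame of rim above 0.015 m and distance between the grasp point and lid_knob below 0.04 m and contact force between the fingers and lid above 0.2 N), for 0.1 s.
At the end, for the whole second after the job is handed in: The lid stands at rest on the cork mat, the right way up (level within 0.08 rad), its whole disc over the mat (centres within 25 mm); the timer pointer is within 0.1 rad of its stop; the key bowl, vase, bell and toothpick dispenser are within 30 mm of where they were and upright (horizontal distance between lid and coaster below 0.025 m and z of lid in the frame of coaster between 0.004 and 0.012 m and angle between lid's own z axis and vertical below 0.08 rad and linear speed of lid below 0.02 m/s and value of joint timer below 0.1 rad and distance of each of key_bowl, vase, bell, toothpicks from where it was at the start of the episode below 0.03 m and angle between each of key_bowl, vase, bell, toothpicks's own z axis and vertical below 0.3 rad); the robot touches nothing.
It fails at once if a bystander is shifted by more than 30 mm or tipped (distance of any of key_bowl, vase, bell, toothpicks from where it was at the start of the episode above 0.03 m or angle between any of key_bowl, vase, bell, toothpicks's own z axis and vertical above 0.3 rad).
It fails at once if the lid is let fall: moving, away from the bowl, more than 12 mm above its standing height on the mat, with no finger on it (contact force between the fingers and lid below 0.05 N and linear speed of lid above 0.2 m/s and height (world z) of lid above 0.02 m and horizontal distance between lid and rim above 0.06 m).
It also fails if it takes over 54 s, if anything falls off the work surface, if the arm or the gripper's body presses on something with over 40 N, if the wrist force passes 120 N, or if a joint passes its speed limit or range.

## Working session

There is one attempt and no reset: what is moved stays moved. The work goes in short steps, Python scripts to look and compute and a shell command to move; the robot and the scene stay as the last step left them, time stands still between calls to the robot, and variables do not carry over. Pictures are saved under pics/ and viewed, at most 10 in all, crops included, and the job is handed in when it is done.

```bash
ls; mkdir -p pics; cat > h.py <<'E'
import numpy as np, cv2
from cell import ctrl
def ray(im,rc):
    K=np.array(im["intrinsics"]);E=np.array(im["extrinsics"])
    d=np.linalg.inv(K)@np.array([rc[1],rc[0],1.]);d=np.array([d[0],-d[1],-d[2]])
    return E[:3,3],E[:3,:3]@d/np.linalg.norm(d)
def atz(im,rc,z):
    o,d=ray(im,rc);return o+d*(z-o[2])/d[2]
def proj(im,p):
    K=np.array(im["intrinsics"]);E=np.array(im["extrinsics"])
    c=E[:3,:3].T@(np.array(p,float)-E[:3,3]);q=K@np.array([c[0],-c[1],-c[2]]);return q[[1,0]]/q[2]
def tri(rs):
    A=0;b=0
    for o,d in rs:
        P=np.eye(3)-np.outer(d,d);A=A+P;b=b+P@o
    x=np.linalg.solve(A,b);return x,[float(np.linalg.norm((np.eye(3)-np.outer(d,d))@(x-o))) for o,d in rs]
def save(im,n,crop=None,s=1):
    a=im["img"]
    if crop:a=a[crop[0]:crop[1],crop[2]:crop[3]]
    a=cv2.resize(a,None,fx=s,fy=s,interpolation=cv2.INTER_CUBIC)
    cv2.imwrite("pics/"+n,a[:,:,::-1])
E
python3 - <<'E'
from h import *
np.set_printoptions(precision=1,suppress=True)
ims={c:ctrl.get_image(c) for c in("scene","top")}
a=np.vstack([ims["scene"]["img"],ims["top"]["img"]])
save(ims["scene"],"s1.png",None,1.5);save(ims["top"],"t1.png",None,1.5)
for c in ims:
    print(c,"cam",np.array(ims[c]["extrinsics"])[:3,3])
    for t in ["lid_knob","timer_axis","pointer_tip","rim","coaster","key_bowl","vase","bell","toothpicks"]:
        print(c,t,[(np.round(r["position"],1).tolist(),round(r["confidence"],2)) for r in ctrl.place_of(c,t)])
s=ctrl.read_state();print(s)
E
```

```text
pics
scene cam [1534.   138.4 1354.7]
scene lid_knob [([205.1, 222.3], 0.88)]
scene timer_axis [([122.1, 173.9], 0.89), ([243.8, 347.2], 0.89), ([153.7, 231.7], 0.73), ([193.7, 235.3], 0.59)]
scene pointer_tip [([241.1, 346.0], 0.58), ([116.2, 162.6], 0.57), ([146.1, 222.2], 0.53), ([182.2, 227.0], 0.5)]
scene rim [([163.4, 224.1], 0.89), ([264.6, 353.4], 0.79), ([134.9, 164.9], 0.62), ([209.1, 225.2], 0.59)]
scene coaster [([194.2, 168.3], 0.84)]
scene key_bowl [([195.0, 167.5], 0.46)]
scene vase [([256.3, 159.9], 0.79), ([205.7, 220.3], 0.67)]
scene bell [([268.5, 294.5], 0.97)]
scene toothpicks [([268.5, 242.9], 0.95)]
top cam [ 319.8   21.1 1275.7]
top lid_knob [([187.9, 285.0], 0.87)]
top timer_axis [([286.2, 290.3], 0.9), ([175.2, 166.9], 0.89), ([324.8, 362.0], 0.68), ([223.4, 280.6], 0.65)]
top pointer_tip [([221.7, 346.2], 0.74), ([316.8, 381.5], 0.65), ([230.6, 288.5], 0.61), ([285.5, 298.4], 0.45), ([172.8, 174.3], 0.39)]
top rim [([259.8, 293.9], 0.93), ([289.0, 368.5], 0.92), ([154.6, 165.9], 0.9), ([192.2, 287.3], 0.65)]
top coaster [([158.0, 218.6], 0.63), ([226.0, 348.6], 0.57)]
top key_bowl [([225.7, 188.2], 0.6)]
top vase [([154.9, 337.9], 0.81)]
top bell [([155.6, 216.3], 0.72)]
top toothpicks [([151.2, 263.0], 0.81)]
{'clock': 1.0, 'qpos': array([-1.3,  0.6,  0. ,  1.5, -0. ,  1. , -0. ]), 'qd': array([ 0., -0.,  0.,  0., -0., -0.,  0.]), 'tau': array([  0. , -56.3,   1.2, -19.4,   0. ,   0. ,  -0. ]), 'eef_pos': array([241.6, 603.5, 231.3]), 'tool_rot': array([ 3.1, -0. ,  2.8]), 'force': array([ 0.1, -0.8, -0. ]), 'torque': array([ 0.,  0., -0.]), 'gripper_force': 0.0, 'width': 85.1685711129263}
```

View pics/s1.png

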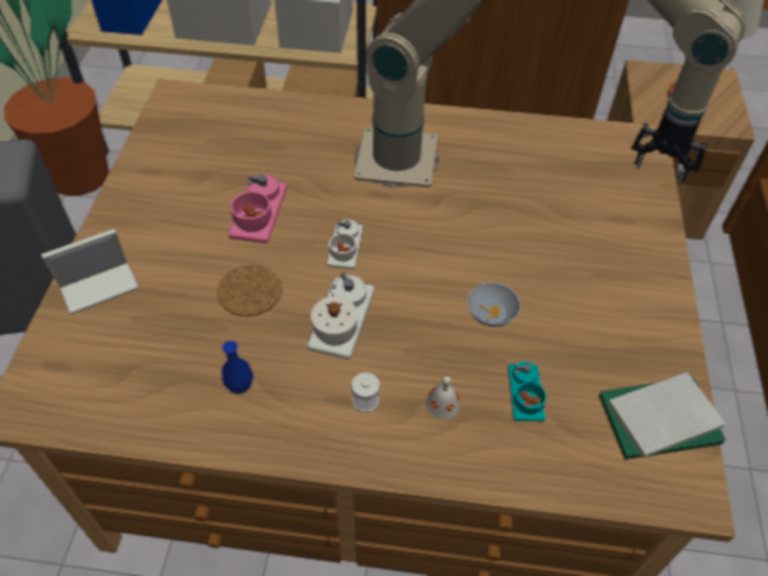

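View pics/t1.png

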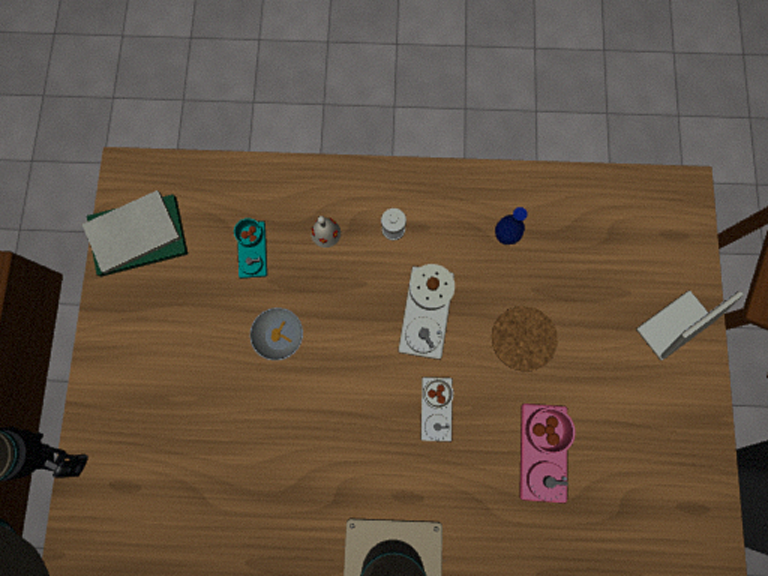

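The candidates in the top view (full-image pixels) are the large white warmer with a lid (lid 188,285; timer 223,281), the small white one (timer 286,290), the pink one (timer about 322,364) and the turquoise one (timer 175,167). Excluding pink and turquoise, the larger white one with the lid is the one meant. The mat is at about (225,350), on the right (-y) side. I'll confirm in an enlarged crop and triangulate.

```bash
python3 - <<'E'
from h import *
np.set_printoptions(precision=1,suppress=True)
S=ctrl.get_image("scene");T=ctrl.get_image("top")
save(T,"t2.png",(165,250,255,385),6)
for n,s,t,z in [("knob",(205.1,222.3),(187.9,285.0),99),("axis",(193.7,235.3),(223.4,280.6),45),("tip",(182.2,227),(230.6,288.5),67),("rim",(209.1,225.2),(192.2,287.3),75)]:
    x,r=tri([ray(S,s),ray(T,t)]);print(n,x,np.round(r,1),"atz S",atz(S,s,z),"T",atz(T,t,z))
def ctr(m):
    c=max(cv2.findContours(m.astype(np.uint8),0,1)[0],key=cv2.contourArea);return cv2.fitEllipse(c)[0][::-1]
for t,z in [("coaster",8),("key_bowl",0),("vase",0),("bell",0),("toothpicks",0)]:
    for c,I in(("scene",S),("top",T)):
        for r in ctrl.trace(c,t):
            print(t,c,round(r["confidence"],2),np.round(r["position"],1),"ell",np.round(ctr(r["mask"]),1),atz(I,ctr(r["mask"]),z),r["mask"].sum())
E
```

```text
knob [607.3 -59.9 105.2] [4.5 4.5] atz S [602.9 -65.5  99. ] T [608.3 -55.8  99. ]
axis [500.8 -44.2  34.5] [3.8 3.8] atz S [508.9 -38.9  45. ] T [499.6 -47.4  45. ]
tip [474.7 -72.8  59.3] [0.2 0.2] atz S [480.9 -71.3  67. ] T [473.7 -72.4  67. ]
rim [599.6 -61.4  74.7] [3.9 3.9] atz S [599.7 -57.4  75. ] T [599.9 -65.3  75. ]
coaster scene 0.82 [193.7 165.3] ell [193.1 165.4] [ 511.9 -284.5    8. ] 1184
coaster scene 0.36 [267.1 296. ] ell [266.1 294.9] [739.2 184.4   8. ] 491
coaster scene 0.25 [191.8 230.4] ell [187.9 231.2] [456.3 -62.1   8. ] 66
coaster top 0.93 [223.8 347.9] ell [225.1 349.5] [ 507.9 -285.1    8. ] 1513
key_bowl scene 0.87 [203.5 326.9] ell [202.6 328.4] [466.8 280.    0. ] 819
key_bowl top 0.69 [222.8 183.9] ell [222.4 183.8] [497.4 284.    0. ] 1003
vase scene 0.72 [251.7 155.3] ell [247.  156.6] [ 726.  -262.2    0. ] 558
vase top 0.73 [151.5 343.1] ell [151.2 340.3] [ 775.  -257.7    0. ] 340
bell scene 0.74 [267.2 293.8] ell [265.9 294.4] [733.8 183.2   0. ] 424
bell top 0.85 [155.  218.5] ell [155.  217.1] [744.9 183.4   0. ] 301
bell top 0.19 [191.8 289.8] ell [190.  287.9] [625.2 -72.6   0. ] 665
toothpicks top 0.85 [145.8 261.7] ell [148.3 262.7] [775.9  20.9   0. ] 263
```

View pics/t2.png

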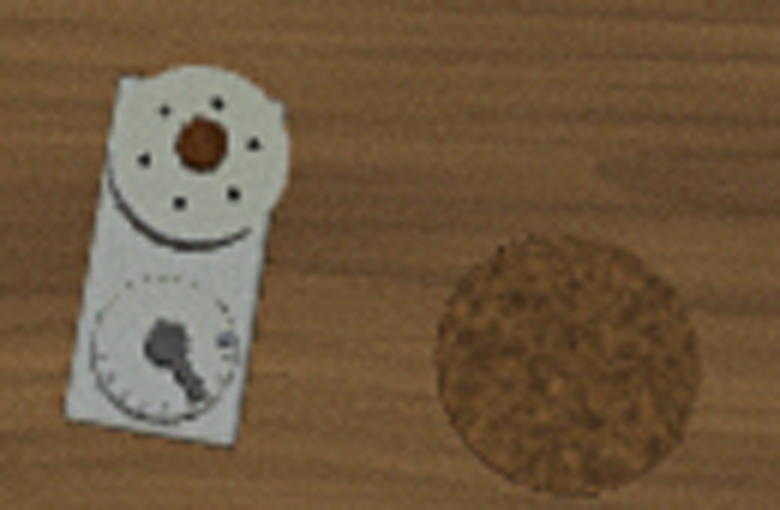

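The crop confirms it: this is the large white warmer with a lid (knob at crop 203,144; hub 165,342). Its pointer points to the lower right (tip 197,398), about 1 rad clockwise of the peg (227,340). The mat centre is at crop (568,365). Next I'll work out the move that puts the wrist camera over the warmer.

```bash
cat >> h.py <<'E'
from scipy.spatial.transform import Rotation as R
def tool(d):
    s=ctrl.read_state();return R.from_euler("xyz",s["tool_rot"]).as_matrix().T@np.array(d)/25
E
python3 - <<'E'
from h import *
np.set_printoptions(precision=3,suppress=True)
s=ctrl.read_state();print(s["tool_rot"],s["eef_pos"],s["clock"])
W=ctrl.get_image("wrist");E=np.array(W["extrinsics"]);print("cam-tcp in tool",R.from_euler("xyz",s["tool_rot"]).as_matrix().T@(E[:3,3]-s["eef_pos"]),"look",-E[:3,2],"right",E[:3,0],W["intrinsics"][0])
T=ctrl.get_image("top")
k=atz(T,(189,288.8),99);a=atz(T,(222,282.5),45);p=atz(T,(231.3,287.8),67);l=atz(T,(191,288.2),80)
print(k,l,a,p,"yaw",np.arctan2(l[1]-a[1],l[0]-a[0]),"dist",np.linalg.norm((l-a)[:2]))
print("rows to (520,-55,260)",tool(np.array([520,-55,260])-s["eef_pos"]))
E
```

```text
[-3.142 -0.     2.761] [241.548 603.442 231.274] 1.6
cam-tcp in tool [  67.923    0.781 -142.212] look [ 0.253 -0.103 -0.962] right [ 0.372  0.928 -0.001] [276.741   0.    256.094]
[605.103 -68.203  99.   ] [602.878 -67.809  80.   ] [504.557 -53.613  45.   ] [471.361 -70.218  67.   ] yaw -0.14339078492688417 dist 99.34054276057874
rows to (520,-55,260) [-20.128 -20.312  -1.149]
```

```bash
python3 -m crank '[[[-0.5,-0.5,-0.1,0],[-1,-1,-0.1,0],[-1,-1,-0.1,0],[-1,-1,-0.1,0],[-1,-1,-0.1,0],[-1,-1,-0.1,0],[-1,-1,-0.1,0],[-1,-1,-0.1,0],[-1,-1,-0.1,0],[-1,-1,-0.1,0],[-1,-1,-0.1,0],[-1,-1,-0.1,0]]]' -1; python3 -m crank '[[[-1,-1,0,0],[-1,-1,0,0],[-1,-1,0,0],[-1,-1,0,0],[-1,-1,0,0],[-1,-1,0,0],[-1,-1,0,0],[-0.7,-0.7,0,0],[-0.3,-0.3,0,0],[0,0,0,-1],[0,0,0,-1],[0,0,0,-0.8]]]' -1
python3 - <<'E'
from h import *
np.set_printoptions(precision=1,suppress=True)
s=ctrl.read_state();print(s["tool_rot"],s["eef_pos"],s["clock"])
W=ctrl.get_image("wrist");save(W,"w1.png",None,1.5)
for t in ["lid_knob","timer_axis","pointer_tip","rim","coaster"]:
    print(t,[(np.round(r["position"],1).tolist(),round(r["confidence"],2)) for r in ctrl.place_of("wrist",t)])
np.save("w1.npy",{k:np.array(W[k]) for k in W},allow_pickle=True)
E
```

```text
clock: 2.7
eef_pos: [402.1, 228.1, 261.7]
tool_rot: [3.141, 0.0, 2.761]
force: [0.8, 0.8, 0.1]
width: 85.6
gripper_force: 0.0
clock: 3.7
eef_pos: [512.7, -29.4, 261.2]
tool_rot: [3.141, -0.001, 2.989]
force: [1.4, -0.1, -0.0]
width: 85.4
gripper_force: 0.0
[ 3.1 -0.   3. ] [512.7 -29.4 261.2] 3.7
lid_knob [([254.3, 238.3], 0.83)]
timer_axis [([164.5, 238.6], 0.62)]
pointer_tip [([142.7, 215.3], 0.76)]
rim [([63.6, 192.4], 0.65)]
coaster [([184.5, 91.3], 0.8), ([144.7, 219.1], 0.3)]
```

View pics/w1.png

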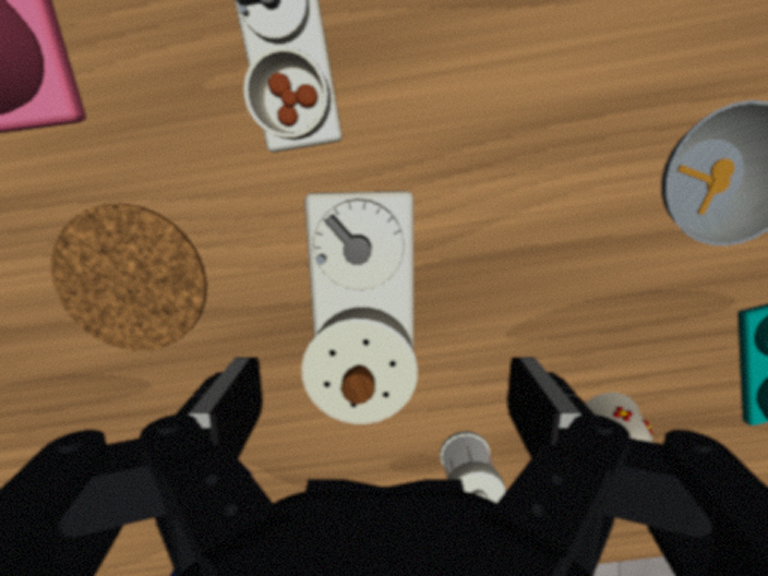

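The wrist view shows the hub at about (165,238), the wing tip at (144,219), the peg at (172,214), the knob at (255,238) and the mat at (184,87), with the toothpick dispenser and bell behind. I'll triangulate and fit the warmer pose.

```bash
python3 - <<'E'
from h import *
np.set_printoptions(precision=1,suppress=True)
T=ctrl.get_image("top");S=ctrl.get_image("scene");W=ctrl.get_image("wrist")
def best(c,t,I,near,z):
    r=[q["position"] for q in ctrl.place_of(c,t)]
    r=[q for q in r if np.linalg.norm(atz(I,q,z)[:2]-near)<35]
    return r[0] if r else None
for t,z,near in [("lid_knob",99,(605,-67)),("timer_axis",45,(502,-50)),("pointer_tip",67,(472,-70)),("rim",75,(603,-66)),("coaster",0,(508,-285))]:
    rs=[];o=[]
    for c,I in(("top",T),("scene",S),("wrist",W)):
        q=best(c,t,I,np.array(near),z)
        if q is not None: rs.append(ray(I,q));o.append((c,np.round(q),atz(I,q,z)[:2]))
    print(t,o)
    if len(rs)>1: x,r=tri(rs);print("   tri",x,np.round(r,1))
def ctr(m):
    c=max(cv2.findContours(m.astype(np.uint8),0,1)[0],key=cv2.contourArea);return cv2.fitEllipse(c)[0][::-1]
q=ctrl.trace("wrist","coaster")[0];print("mat wrist",ctr(q["mask"]),atz(W,ctr(q["mask"]),8))
for n,q,z in[("hub",(165,238.5),67),("peg",(172,214),58),("tip",(144,219),67),("lidtop disc",(245.5,239.5),80)]:print(n,atz(W,q,z))
E
```

```text
lid_knob [('scene', array([205., 222.]), array([602.4, -65.2])), ('wrist', array([255., 236.]), array([605.1, -69. ]))]
   tri [603.8 -66.8 101.2] [1.9 1.9]
timer_axis [('scene', array([193., 232.]), array([508.5, -51.3])), ('wrist', array([164., 238.]), array([502.9, -52.7]))]
   tri [503.8 -52.7  39. ] [0.6 0.6]
pointer_tip [('scene', array([181., 230.]), array([473.6, -60.5])), ('wrist', array([145., 218.]), array([473.6, -70.7]))]
   tri [473.5 -65.5  67.6] [5.1 5.1]
rim [('scene', array([210., 225.]), array([604.7, -58.5]))]
coaster [('top', array([224., 347.]), array([ 510.8, -278.9])), ('scene', array([194., 166.]), array([ 507.3, -282.8])), ('wrist', array([185.,  88.]), array([ 505.8, -285.6]))]
   tri [ 508.3 -281.1    3.1] [3.5 1.4 3.7]
mat wrist (184.47329711914062, 86.64875030517578) [ 504.2 -281.5    8. ]
hub [501.2 -50.   67. ]
peg [506.6 -83.2  58. ]
tip [472.3 -68.8  67. ]
lidtop disc [602.  -65.8  80. ]
```

Everything checks: heights 101, 39 and 68 mm against 99, 45 and 67; axis–lid distance 103 against 105; and the peg is where it was predicted. The warmer yaw is about −0.15 and the tool is aligned with it. The pointer stands at about 0.88 rad. I'll close the fingers and come down behind the wing.

```bash
python3 -m crank '[[[0.5,-0.5,0.2,0],[0.6,-0.5,0.8,0],[0.6,-0.5,1,0],[0.6,-0.46,1,0],[0,0,1,0],[0,0,1,0],[0,0,1,0],[0,0,0.6,0],[0,0,0.3,0],[0,0,0,0]]]' 1
python3 - <<'E'
from h import *
s=ctrl.read_state();a=-0.151
d=s["eef_pos"]-[502,-51,45]
c=np.array([[np.cos(a),np.sin(a)],[-np.sin(a),np.cos(a)]]);print("warmer rel axis",c@d[:2],d[2],s["width"])
W=ctrl.get_image("wrist");save(W,"w2.png",None,1.2)
for n,z in[("timer_axis",45),("pointer_tip",67),("lid_knob",99)]:
    print(n,[(np.round(r["position"],1).tolist(),round(r["confidence"],2),np.round(atz(W,r["position"],z),1)) for r in ctrl.place_of("wrist",n)])
E
```

```text
clock: 5.78
eef_pos: [447.7, -69.7, 87.5]
tool_rot: [-3.141, -0.003, 2.985]
force: [-0.0, -1.0, -0.8]
width: 0.2
gripper_force: 0.0
warmer rel axis [-50.90044042 -26.62042338] 42.532702587947625 0.2408528559881547
timer_axis [([280.5, 290.2], 0.61, array([504.6, -52.2,  45. ]))]
pointer_tip []
lid_knob []
```

View pics/w2.png

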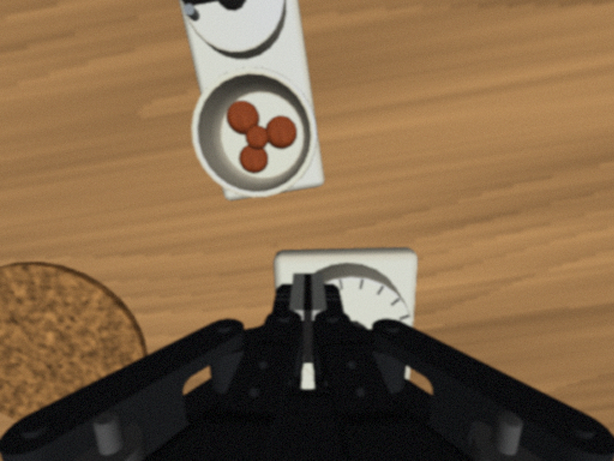

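The wrist view shows the shut fingertips at about (245,257) in image px, just in front of the turret with the wing hidden behind them, as planned. Now I'll descend and push.

```bash
python3 -m crank '[[[0,0,0.5,0],[0,0,0.5,0],[0,0,0.4,0],[0,0,0,0]]]' 1;  python3 -m crank '[[[-0.1,0,0,0],[-0.2,0,0,0],[-0.2,0,0,0],[-0.2,-0.02,0,0],[-0.2,-0.02,0,0],[-0.2,-0.02,0,0],[-0.12,0,0,0],[-0.08,0,0,0],[0,0,0,0]]]' 1
python3 - <<'E'
from h import *
s=ctrl.read_state();a=-0.151
d=s["eef_pos"]-[502,-51,45]
c=np.array([[np.cos(a),np.sin(a)],[-np.sin(a),np.cos(a)]]);print("warmer rel axis",c@d[:2],d[2],s["force"])
E
```

```text
clock: 6.32
eef_pos: [448.4, -69.6, 53.5]
tool_rot: [3.142, -0.0, 2.985]
force: [-0.7, -1.0, -0.2]
width: 0.1
gripper_force: 0.0
clock: 7.07
eef_pos: [481.8, -76.2, 54.1]
tool_rot: [3.141, 0.002, 2.985]
force: [1.0, 0.6, 0.3]
width: -0.1
gripper_force: 0.0
warmer rel axis [-16.18045217 -27.93774847] 9.132509216759495 [1.02072227 0.62729222 0.25338417]
```

```bash
for i in 1 2; do python3 -m crank '[[[-0.05,0,0,0],[0,0,0,0]]]' 1 | grep -E "eef|force"; done
```

```text
eef_pos: [482.2, -76.2, 54.0]
force: [-0.1, 0.3, -0.3]
gripper_force: 0.0
eef_pos: [482.9, -76.4, 53.8]
force: [-0.2, 0.5, 0.1]
gripper_force: 0.3
```

```bash
for i in 1 2 3; do python3 -m crank '[[[-0.06,0,0,0],[0,0,0,0]]]' 1 | grep -E "eef|  *force|^force"; done
```

```text
eef_pos: [483.5, -76.6, 53.7]
force: [-1.4, 0.7, 1.4]
eef_pos: [483.6, -76.7, 53.5]
force: [-4.9, 1.5, 4.1]
eef_pos: [483.6, -76.7, 53.4]
force: [-8.7, 1.1, 3.8]
```

The pointer is at its stop: force rises to 8.7 N at the place computed for the peg. I'll back off, rise, open and look.

```bash
python3 -m crank '[[[0.2,0,0,0],[0.3,0,0,0],[0,0,-0.7,0],[0,0,-1,0],[0,0,-1,0],[0,0,-1,0],[-0.4,0.2,-1,0],[-0.7,0.3,-1,0],[-0.7,0.3,-0.7,0],[-0.6,0.2,-0.3,0],[-0.1,0,0,0],[0,0,0,0]]]' 1
python3 - <<'E'
from h import *
W=ctrl.get_image("wrist");save(W,"w3.png",None,1.5)
s=ctrl.read_state();print(s["eef_pos"],s["tool_rot"])
for n,z in[("timer_axis",45),("pointer_tip",67),("lid_knob",99),("coaster",0)]:
    print(n,[(np.round(r["position"],1).tolist(),round(r["confidence"],2),np.round(atz(W,r["position"],z),1)) for r in ctrl.place_of("wrist",n)])
E
```

```text
clock: 8.9
eef_pos: [541.4, -60.5, 221.3]
tool_rot: [3.142, 0.002, 2.985]
force: [-0.2, -0.4, -0.9]
width: 0.0
gripper_force: 0.0
[539.63075638 -60.73950842 220.55435638] [-3.14120619e+00 -1.21268035e-03  2.98460970e+00]
timer_axis [([137.6, 258.0], 0.6, array([499.6, -51.7,  45. ])), ([319.3, 159.5], 0.56, array([ 721.4, -223.6,   45. ]))]
pointer_tip [([144.0, 227.0], 0.81, array([499.3, -85. ,  67. ]))]
lid_knob [([245.1, 259.5], 0.87, array([605.1, -66.9,  99. ]))]
coaster [([168.6, 87.0], 0.68, array([ 507.7, -283.4,   -0. ]))]
```

View pics/w3.png

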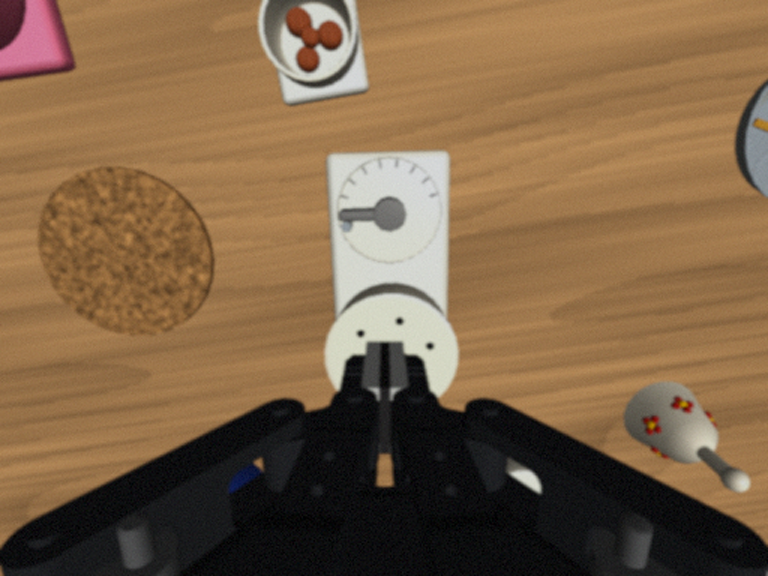

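The wing now lies level along the warmer's -y, from hub (142,258) to tip (143,229), touching the peg at (150,231), and the lid is still seated. Knob measured at (604.5, −66.8). Now I'll open, move over it and descend.

```bash
python3 -m crank '[[[-0.4,0.05,0,0],[-0.8,0.06,0,0],[-0.8,0.06,0,0],[-0.5,0,0,0],[-0.08,0,0.5,0],[0,0,0.8,0],[0,0,0.8,0],[0,0,0.8,0],[0,0,0.8,0],[0,0,0.5,0],[0,0,0,0]]]' -1
```

```text
clock: 10.07
eef_pos: [600.7, -66.2, 112.2]
tool_rot: [-3.141, -0.008, 2.984]
force: [-1.1, -0.7, -0.3]
width: 85.4
gripper_force: 0.0
```

```bash
python3 - <<'E'
from h import *
s=ctrl.read_state();print(s["eef_pos"],s["width"],"tool units to target",tool(np.array([604.5,-66.8,84])-s["eef_pos"]),"after settling")
W=ctrl.get_image("wrist");s=ctrl.read_state();print(tool(np.array([604.5,-66.8,84])-s["eef_pos"]))
E
```

```text
[600.70715914 -66.168277   112.23989686] 85.43503194530977 tool units to target [-1.63361645e-01 -4.24837166e-04  1.12825315e+00] after settling
[-0.1054774  -0.00390196  1.19919658]
```

```bash
python3 -m crank '[[[-0.1,0,0.3,0],[0,0,0.4,0],[0,0,0.3,0],[0,0,0.2,0],[0,0,0,0],[0,0,0,0]]]' -1;  python3 -m crank '[[[0,0,0,0],[0,0,0,0],[0,0,0,0],[0,0,0,0],[0,0,0,0],[0,0,0,0],[0,0,0,0],[0,0,0,0],[0,0,0,0],[0,0,0,0]]]' 1
```

```text
clock: 10.62
eef_pos: [607.2, -66.8, 86.0]
tool_rot: [-3.142, -0.001, 2.985]
force: [-0.2, -0.2, 0.5]
width: 85.4
gripper_force: 0.0
clock: 11.45
eef_pos: [607.7, -66.8, 86.8]
tool_rot: [3.141, 0.001, 2.985]
force: [-1.3, 0.3, 4.9]
width: 26.3
gripper_force: 58.9
```

Gripped on the knob (26 mm opening, 59 N). Next a straight lift.

```bash
python3 -m crank '[[[0,0,-0.1,0],[0,0,-0.2,0],[0,0,-0.3,0],[0,0,-0.4,0],[0,0,-0.4,0],[0,0,-0.4,0],[0,0,-0.4,0],[0,0,-0.4,0],[0,0,-0.2,0],[0,0,-0.1,0],[0,0,0,0],[0,0,0,0]]]' 1
python3 - <<'E'
from h import *
W=ctrl.get_image("wrist");save(W,"w4.png",None,1.5)
S=ctrl.get_image("scene")
q=[r for r in ctrl.trace("wrist","coaster") if r["confidence"]>.4]
for r in q:
    c=max(cv2.findContours(r["mask"].astype(np.uint8),0,1)[0],key=cv2.contourArea);e=cv2.fitEllipse(c)[0][::-1];print("mat",np.round(e,1),atz(W,e,8).round(1))
for c,I,t,z in[("scene",S,"lid_knob",160)]:
    print([(np.round(r["position"],1),atz(I,r["position"],z).round(1)) for r in ctrl.place_of(c,t)])
s=ctrl.read_state();print(s["eef_pos"],s["tool_rot"])
E
```

```text
clock: 12.45
eef_pos: [607.2, -66.7, 158.6]
tool_rot: [3.142, -0.0, 2.985]
force: [0.2, 0.9, -2.5]
width: 26.0
gripper_force: 59.1
mat [117.3  47.5] [ 509.2 -266.8    8. ]
[(array([191.8, 220.4]), array([598. , -70.1, 160. ]))]
[606.99868988 -66.7177826  158.15402372] [-3.14150339e+00 -1.25202994e-03  2.98477833e+00]
```

View pics/w4.png

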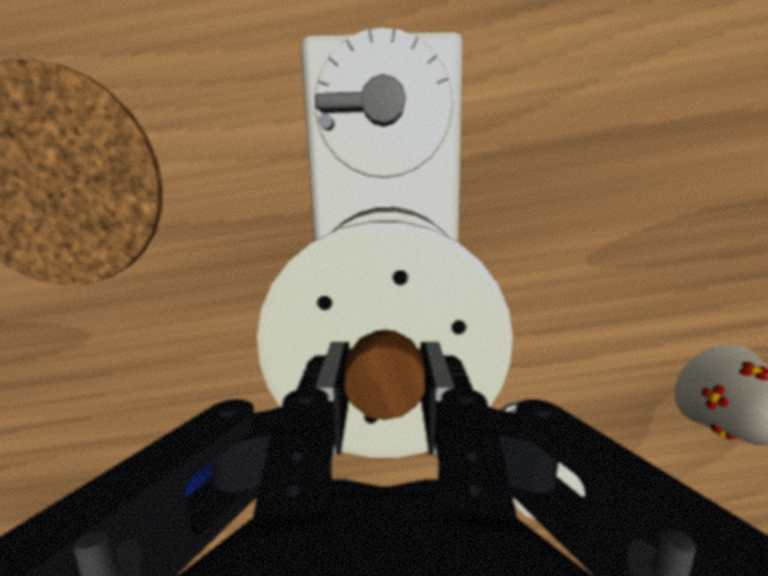

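The lid hangs level in the fingers by its knob (250,257), clear of the bowl, and the pointer is still at the peg (81,217). I'll carry it to above the mat at about (507.5, −283).

```bash
python3 -m crank '[[[0.1,-0.2,0,0],[0.2,-0.5,0,0],[0.2,-0.8,0,0],[0.25,-0.95,0,0],[0.25,-1,0,0],[0.25,-1,0,0],[0.25,-1,0,0],[0.25,-1,0,0],[0.25,-0.95,0,0],[0.25,-0.8,0,0],[0.15,-0.5,0,0],[0.08,-0.3,0,0]]]' 1;  python3 -m crank '[[[0,-0.15,0.2,0],[0,0,0.5,0],[0,0,0.7,0],[0,0,0.8,0],[0,0,0.8,0],[0,0,0.6,0],[0,0,0.3,0],[0,0,0.1,0],[0,0,0,0],[0,0,0,0]]]' 1
python3 - <<'E'
from h import *
S=ctrl.get_image("scene");T=ctrl.get_image("top");s=ctrl.read_state();print(s["eef_pos"],s["force"],tool(np.array([510,-283,24.5])-s["eef_pos"]))
save(S,"s2.png",(150,240,110,240),6)
for c,I in(("scene",S),("top",T)):
    for t,z in(("coaster",8),("lid",s["eef_pos"][2]-6.5)):
        print(c,t,[(round(r["confidence"],2),np.round(r["position"],1),atz(I,r["position"],z).round(1)) for r in ctrl.trace(c,t)[:2]])
E
```

```text
clock: 13.65
eef_pos: [508.8, -282.3, 158.8]
tool_rot: [-3.14, -0.001, 2.981]
force: [0.5, 0.0, -1.2]
width: 25.7
gripper_force: 59.2
clock: 14.48
eef_pos: [511.3, -282.9, 59.4]
tool_rot: [-3.141, 0.001, 2.985]
force: [-0.3, -0.2, -1.2]
width: 26.0
gripper_force: 59.2
[ 511.25625773 -283.26223647   59.80080331] [ 0.59455469 -0.58226241 -0.73114335] [0.05392247 0.0032234  1.41193195]
scene coaster [(0.71, array([200.8, 168.3]), array([ 543.3, -266.7,    8. ]))]
scene lid [(0.58, array([186.6, 164.4]), array([ 519.1, -280.5,   53.3]))]
top coaster [(0.97, array([231.5, 337. ]), array([ 484.2, -242.3,    8. ]))]
top lid [(0.72, array([233.5, 350.3]), array([ 473.3, -276.5,   53.3]))]
```

View pics/s2.png

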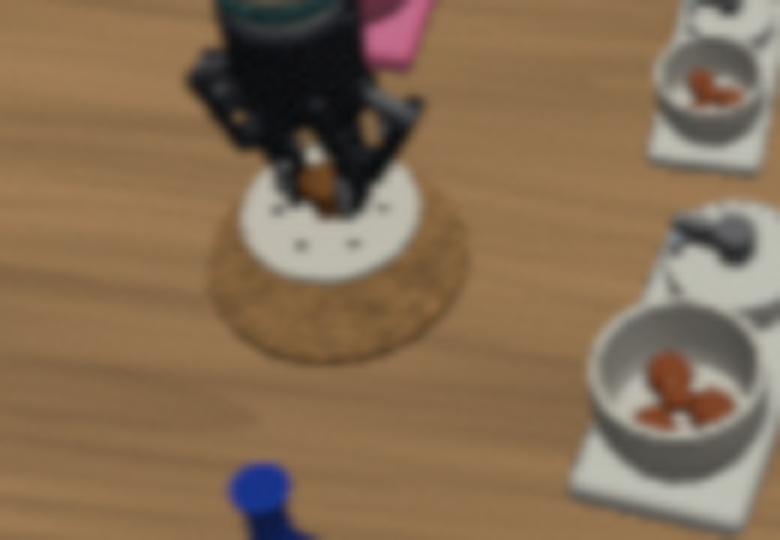

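The scene view shows the lid level at crop (330,215) above the mat (centre about 338,268). It is still about 35 mm up, so the camera's slant accounts for the offset. I'll lower it and feel for contact.

```bash
python3 -m crank '[[[0.05,0,0.2,0],[0,0,0.3,0],[0,0,0.3,0],[0,0,0.25,0],[0,0,0.1,0],[0,0,0.05,0],[0,0,0,0],[0,0,0,0]]]' 1 | grep -E "eef|^force"; for i in 1 2 3; do python3 -m crank '[[[0,0,0.06,0],[0,0,0,0]]]' 1 | grep -E "eef|^force"; done
```

```text
eef_pos: [509.3, -282.9, 28.7]
force: [-0.2, -0.0, -3.2]
eef_pos: [509.3, -282.9, 27.4]
force: [-0.2, -0.4, -3.0]
eef_pos: [509.2, -282.8, 25.7]
force: [0.0, -0.3, -1.4]
eef_pos: [509.4, -282.9, 24.9]
force: [-0.4, 0.2, 3.7]
```

Contact came at TCP z = 24.9 (24.5 expected), so the lid stands on the mat. I'll release and rise.

```bash
python3 -m crank '[[[0,0,0.02,0],[0,0,0,0],[0,0,0,0]]]' 1 | grep -E "eef|^force";  python3 -m crank '[[[0,0,0,0],[0,0,0,0],[0,0,0,0],[0,0,0,0],[0,0,0,0],[0,0,0,0],[0,0,0,0],[0,0,0,0],[0,0,0,0],[0,0,0,0]]]' -1 | grep -E "eef|^force|width"; python3 -m crank '[[[0,0,-0.2,0],[0,0,-0.5,0],[0,0,-0.8,0],[0,0,-1,0],[0,0,-1,0],[0,0,-1,0],[0,0,-1,0],[0,0,-1,0],[0,0,-0.6,0],[0,0,-0.3,0],[0,0,0,0],[0,0,0,0]]]' -1 | grep -E "eef|^force"
python3 - <<'E'
from h import *
T=ctrl.get_image("top");S=ctrl.get_image("scene");W=ctrl.get_image("wrist")
a=cv2.resize(S["img"][140:300,100:360],None,fx=2.9,fy=2.9);b=cv2.resize(W["img"],(395,296))
cv2.imwrite("pics/end.png",np.vstack([a[:300,:754],np.pad(b,((0,0),(0,754-395),(0,0)))])[:,:,::-1] if 0 else a[:,:,::-1])
for c,I in(("wrist",W),("scene",S)):
    for t,z in(("coaster",8),("lid",18),("lid_knob",37)):
        f=ctrl.place_of if t=="lid_knob" else ctrl.trace
        print(c,t,[(round(r["confidence"],2),np.round(r["position"],1),atz(I,r["position"],z).round(1)) for r in f(c,t)[:2]])
for t in("key_bowl","vase","bell","toothpicks"):
    print(t,[(np.round(r["position"],1),round(r["confidence"],2)) for r in ctrl.trace("scene",t)[:1]])
E
```

```text
eef_pos: [509.4, -282.9, 24.8]
force: [-1.4, 1.7, 7.0]
eef_pos: [509.2, -282.8, 23.8]
force: [0.0, 0.5, -0.1]
width: 85.3
eef_pos: [508.9, -282.7, 208.9]
force: [0.3, 0.6, -0.1]
wrist coaster [(0.64, array([138.1, 234.6]), array([ 463.8, -301.6,    8. ])), (0.24, array([142.1, 468. ]), array([513.2, -21.3,   8. ]))]
wrist lid [(0.88, array([168.8, 257.7]), array([ 503.7, -279.5,   18. ]))]
wrist lid_knob [(0.58, array([175.5, 254.8]), array([ 507.4, -283.6,   37. ]))]
scene coaster [(0.91, array([203.3, 167.5]), array([ 554.2, -266.9,    8. ]))]
scene lid [(0.81, array([190.4, 167. ]), array([ 506.9, -278.9,   18. ]))]
scene lid_knob [(0.73, array([189.4, 165.3]), array([ 518. , -279.7,   37. ]))]
key_bowl [(array([201.5, 325.4]), 0.73)]
vase [(array([249.5, 156.6]), 0.78)]
bell [(array([268.1, 296.4]), 0.64)]
toothpicks [(array([263.6, 243.7]), 0.82)]
```

View pics/end.png

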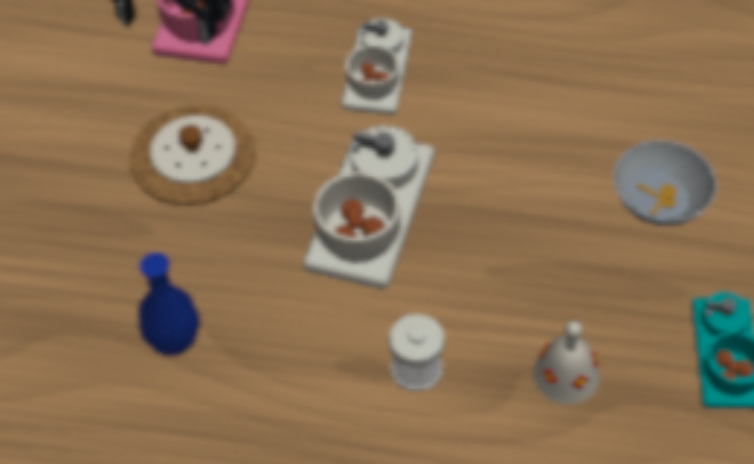

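The final view shows the lid upright and centred on the mat (crop 192,148; mat 193,155). The pointer is at its stop, the bystanders have not moved, and the gripper is clear. Handing in.

```bash
python3 -c "
from cell import ctrl
print(ctrl.finish_job())"
```

```text
the job is handed in; nothing more can be done
None
```

I pushed the timer pointer back to its stop peg, then set the lid upright near the centre of the cork mat; the key bowl, vase, bell and toothpick dispenser were not moved. The job is handed in, but it returned no verdict.

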